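# Open the carton of drill-press spares

### The arm

A 6-joint arm with a two-finger parallel gripper is mounted at the origin on the work surface. World frame = base frame: x ahead of the robot, y to its left, z up, the work surface at z = 0. Lengths are in m, angles in rad, forces in N, time in s.
With the tool pointing down it reaches from about 0.325 to 0.85 m from the base axis. Payload 15.5 kg.
Tool frame: the origin (TCP) lies where the fingers leave the gripper's body, on its centre line; the fingertips stand 78 mm ahead of it and the grasp point (between the pads) lies 60 mm ahead of it; z points along the fingers, y is the line along which they close (so a half turn about z gives the same grasp; the last joint's range is limited). The gripper opens to 91 mm and grips with 3 to 60 N. Pads are 32 mm wide; open, the fingers measure 118 mm over their backs; the gripper's body (76 mm by 178 mm) begins 60 mm behind the grasp point.
Start: joints at [-1.355, 0.494, 1.345, -0, 1.302, -0.096], TCP at [0.192, -0.595, 0.292] pointing down, gripper open.
Joint ranges: [-2.91, 2.91], [-0.82, 2.16], [0.22, 2.67], [-1.22, 4.37], [0.12, 2.79], [-3.08, 3.08]. Speed limits (rad/s): [1.89, 1.89, 2.57, 3.01, 3.01, 3.01].

### API

Orientations are given as [roll, pitch, yaw] about the fixed x, y, z axes, in that order (R = Rz(yaw) Ry(pitch) Rx(roll)).
In Python, from bench import arm gives the robot as it stands.
- The arm moves only by the shell command python3 -m jog 'ROWS' [FORCE]. ROWS is text: rows parted by semicolons, each of 5 numbers parted by spaces: the opening, from -1 (shut) to 1 (fully open), then the shift along the tool's x, y, z in mm, then the turn about the tool's z in rad. In form: fingers x y z yaw; .... A call has 1 to 12 rows; each row is the pose to reach, as a shift and turn from the pose commanded when the call began, along the tool's axes at that moment; what a row does not reach only later rows make up. A row lasts 1/8 s, in which the tool goes at most 62.5 mm and 10.7 degrees, less where a joint would pass 70% of its speed; a pose out of reach is approached as far as the arm can. A call with a gripper value outside its range is refused whole. The fingers move at their own pace and stop on an object; FORCE is the grip in N (left out, the last holds). Time passes only in rows, so rows that repeat a pose let the fingers close. It gives the time, the measured TCP pose, the force, the opening and the grip force at its end, in the units of the state.
- arm.get_state(): the state, without advancing time (a new reading comes with each control period).
- arm.capture(name): name is "side" or "top"; returns (picture, depth): 420x560x3 uint8, red, green, blue; 420x560 float32, m along the optical axis (not along the pixel's ray), 0 where there is no reading.
- arm.calibration(name): a dict with "vertical_fov" (degrees; the focal length in pixels is half the picture's height over the tangent of half this angle, whatever the lens; pixels are square), "cx", "cy" (the principal point, pixels), "extrinsics" (4x4, takes a point from camera to world coordinates). Camera axes: x right, y up, looking along -z (the intrinsics and any distortion apply to the point x, -y, -z); pixel columns grow to the right and rows downward; lengths in m; the calibration is good to about 2 mm. A picture is of the moment at which its call begins. calibration takes no time and is no camera call.
- arm.finish_job(): hands the job in; it is judged then, once.
Trained networks look in the newest picture that a camera, given by its name, has taken for a name from the list of things; names that differ only in an ending like _2 or _b are one class to them, and where a whole thing is asked for, a point or a joint stands for the part that bears it (a point fixed in the world has none). Each returns a list of dicts, best first, with "confidence" (0 to 1); they miss things now and then, are a little off and sometimes report something else, mostly with a low value. They report only what shows in the picture. A call takes as long as a camera call. They do not tell look-alikes from the thing itself.
- arm.look_for(camera, target): "point" ([x, y, z] in m, in world coordinates, good to about 4 mm: the middle of the surface that is visible of it).
- arm.regions_of(camera, target): "region" (420x560 bool, what is visible of it).
The state is a dict: "clock": time; "q": joint angles; "joint_vel": joint speeds; "joint_torque": joint torques, N m; "tool_pos": TCP position; "ee_rot": TCP orientation; "ft_force": force on the tool from outside, world axes, zero at the start; "moment": the same for the moment, N m; "grip_width": finger opening in m; "grip_force": force on a finger pad.
Only numpy, scipy, OpenCV 4.12 (cv2) and the standard library are available. Lean on these libraries where they do the work, as an engineer would, in place of code of your own. Each camera call takes 0.05 s, during which the arm holds its last target. There are 200 camera calls.

### The job

The carton of drill-press spares on the bench was opened earlier, but its two long top flaps have swung half shut over the mouth again. Swing both flaps up and right over to the outside of the carton, down to about level with its rim or lower, and leave them there, so that the pulley inside can be lifted straight out. Leave the carton standing where it is with the pulley undisturbed in it, and the oil can, hammer and screwdriver beside it where they are.

Things in the scene. Friction and masses are not known exactly. Their poses are not given: they have to be found in the camera images.
- carton: Brown cardboard shipping carton, loose, 260 (x) x 200 (y) x 130 mm high, walls 4 mm, 2.4 kg. Origin: centre of underside, z up. Rim and mouth at 130 mm. The long flaps are creased on its top edges at y = +100 and -100 mm. The short flaps already hang outside the ends (x = +-130 mm, standing out 32 mm) and need nothing. Inside, a fixed inner box 66 mm high at the +x end, the pulley in the -x half.
- flap_left (a joint): Angle (rad) of the long flap creased on the carton's +y top edge: cardboard panel 254 mm along the crease, 100 mm from crease to free edge, 4 mm thick. 0 = flat across the mouth, 1.57 = upright, 3.14 = folded over outside, level with the rim, 4.4 = hanging down (stop). Starts 0.8 to 1.15. Crease slightly stiff (0.035 N m, about 0.5 N to push), no spring: the flap stays where left.
- flap_right (a joint): The same for the equal flap creased on the carton's -y top edge.
- flap_left_crease (a point): Middle of the left flap's crease, at carton (0, +100, 130) mm: a point of the hinge axis, which runs along the carton's x.
- flap_right_crease (a point): Middle of the right flap's crease, at carton (0, -100, 130) mm; hinge axis along the carton's x.
- flap_left_edge (a point): Middle of the left flap's free edge, 100 mm from its crease. Moves with the flap.
- flap_right_edge (a point): Middle of the right flap's free edge, 100 mm from its crease. Moves with the flap.
- pulley: Bare aluminium stepped cone pulley, 112 mm across the foot, narrowing in three steps to a 40 mm hub, 84 mm high, about 0.9 kg, standing loose on the carton's floor (4 mm up), hub up, its top 42 mm below the rim. Origin: centre of its underside; z up.
- oil_can: Steel oil can with a thin bent spout, 72 mm across, 168 mm high, standing loose beyond the carton's +x end, 210 to 250 mm from the carton's centre. Origin: centre of its underside. (A fixed vice and fuel tank, up to 175 mm high, stand at the bench's far corners, out of the way.)
- screwdriver: Screwdriver 210 mm long lying on the bench beside one long side of the carton. Lies along its own x, handle to -x.
- hammer: Hammer 270 mm long lying on the bench beside the other long side of the carton. Lies along its own x, handle to -x.
There are look-alikes about, which are no part of the job. Of the things that look like the pulley, take the one that is farthest from the robot's base at the start.

How it is judged:
At the end, for the whole second after the job is handed in: Both long flaps are folded over outside, over 2.6 rad (149 degrees) from flat across the mouth, so at most 30 degrees above level, and at rest; the carton stands upright within 40 mm of its start; the pulley stands upright on the carton's floor within 60 mm of its start (value of joint each of flap_left, flap_right above 2.6 rad and velocity of joint flap_left between -0.2 and 0.2 rad/s and velocity of joint flap_right between -0.2 and 0.2 rad/s and distance of carton from where it was at the start of the episode below 0.04 m and angle between carton's own z axis and vertical below 0.1 rad and z of pulley in the frame of carton below 0.02 m and angle between pulley's own z axis and vertical below 0.15 rad and distance of pulley from where it was at the start of the episode below 0.06 m); the robot touches nothing.
It fails at once if the oil can is shoved or tipped (distance of oil_can from where it was at the start of the episode above 0.04 m or angle between oil_can's own z axis and vertical above 0.5 rad).
It fails at once if the screwdriver or the hammer is shoved away (distance of any of screwdriver, hammer from where it was at the start of the episode above 0.04 m).
It fails at once if the pulley is pressed hard (over 15 N) (contact force between pulley and the arm above 15 N or contact force between pulley and the fingers above 15 N).
It also fails if it takes over 48 s, if anything falls off the work surface, if the arm or the gripper's body presses on something with over 40 N, if the wrist force passes 120 N, or if a joint passes its speed limit or range.

## Working session

There is one attempt and no reset: what is moved stays moved. The work goes in short steps, Python scripts to look and compute and a shell command to move; the robot and the scene stay as the last step left them, time stands still between calls to the robot, and variables do not carry over. Pictures are saved under pics/ and viewed, at most 10 in all, crops included, and the job is handed in when it is done.

```bash
mkdir -p pics; cat > h.py <<'E'
import numpy as np, cv2
from bench import arm
def cloud(name, d):
    c=arm.calibration(name); H,W=d.shape
    f=H/2/np.tan(np.radians(c["vertical_fov"])/2)
    v,u=np.mgrid[0:H,0:W]
    x=(u-c["cx"])/f*d; y=-(v-c["cy"])/f*d
    P=np.stack([x,y,-d,np.ones_like(d)],-1)@np.array(c["extrinsics"]).T
    P=P[...,:3]; P[d==0]=np.nan
    return P
E
python3 - <<'E'
from h import *
ims=[]
for n in("top","side"):
    p,d=arm.capture(n); print(n,{k:v for k,v in arm.calibration(n).items() if k!="extrinsics"})
    np.savez("pics/%s0.npz"%n,p=p,d=d)
    cv2.imwrite("pics/%s0.png"%n,p[...,::-1])
    for t in("carton","flap_left","flap_right","pulley","oil_can","hammer","screwdriver","flap_left_edge","flap_right_edge","flap_left_crease","flap_right_crease"):
        print(n,t,[(np.round(r["point"],3).tolist(),round(r["confidence"],2)) for r in arm.look_for(n,t)][:4])
s=arm.get_state();print(s)
E
```

```text
top {'vertical_fov': 50.87097079510232, 'cx': 279.70106741382244, 'cy': 200.90819477357076}
top carton [([0.578, 0.04, 0.138], 0.59), ([0.552, -0.026, 0.172], 0.32)]
top flap_left [([0.595, 0.111, 0.178], 0.95)]
top flap_right [([0.552, -0.026, 0.177], 0.67)]
top pulley [([0.252, -0.291, 0.05], 0.9), ([0.29, 0.208, 0.04], 0.89), ([0.237, 0.376, 0.047], 0.84), ([0.557, -0.026, 0.169], 0.57)]
top oil_can [([0.804, 0.011, 0.07], 0.98), ([0.497, -0.231, 0.026], 0.41)]
top hammer [([0.496, -0.229, 0.026], 0.75)]
top screwdriver [([0.606, 0.326, 0.024], 0.55), ([0.526, 0.046, 0.07], 0.43)]
top flap_left_edge [([0.597, 0.11, 0.18], 0.86)]
top flap_right_edge [([0.553, -0.028, 0.172], 0.74)]
top flap_left_crease [([0.598, 0.114, 0.181], 0.62)]
top flap_right_crease [([0.557, -0.026, 0.169], 0.9)]
side {'vertical_fov': 47.88636807636249, 'cx': 280.5305618385646, 'cy': 204.99833722268804}
side carton [([0.53, 0.099, 0.113], 0.79)]
side flap_left []
side flap_right [([0.537, -0.014, 0.186], 0.61), ([0.585, 0.112, 0.178], 0.28)]
side pulley [([0.265, 0.231, 0.04], 0.91), ([0.212, 0.406, 0.044], 
[... 368 characters left out ...]
-0.015, 0.186], 0.73)]
{'clock': 1.2, 'q': array([-1.35446189e+00,  4.93587993e-01,  1.34550309e+00, -2.88335856e-05,
        1.30245891e+00, -9.55247536e-02]), 'joint_vel': array([-0.00055695, -0.00100032, -0.0003253 ,  0.00092046,  0.00129303,
        0.00033644]), 'joint_torque': array([-3.68389883e-04, -8.78710270e+01, -3.82234418e+01,  7.08283391e-02,
        4.43010963e-02,  7.05395081e-06]), 'tool_pos': array([ 0.19175116, -0.59486912,  0.29222139]), 'ee_rot': array([3.14155284e+00, 3.17437639e-05, 3.11866834e-01]), 'ft_force': array([ 0.60600065, -0.52382938,  0.32230303]), 'moment': array([-0.02210696,  0.02035942, -0.02329767]), 'grip_force': 0.0, 'grip_width': 0.09106390274542679}
```

View pics/top0.png

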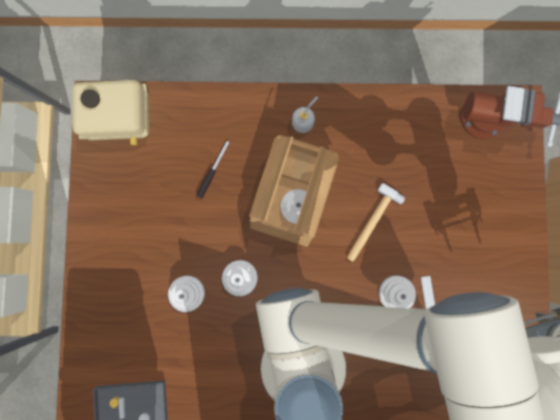

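View pics/side0.png

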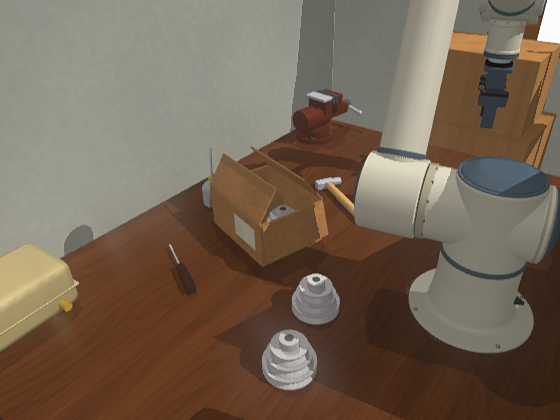

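The top view shows four pulleys: (297,206) inside the carton, and loose ones at (240,278), (186,294) and (398,293). The one in the carton is the farthest from the base, so I choose it. In the side view it shows at (283,213) in the mouth. Next I'll fit the carton and flaps and check the choice in a crop.

```bash
python3 - <<'E'
from h import *
Z=np.load("pics/top0.npz"); p,d=Z["p"],Z["d"]
cv2.imwrite("pics/crop0.png",cv2.resize(p[90:260,160:430],None,fx=2.9,fy=2.9,interpolation=cv2.INTER_CUBIC)[...,::-1])
P=cloud("top",d)
arm.capture("top")
for t in("flap_left","flap_right"):
    for r in arm.regions_of("top",t)[:2]:
        m=r["region"]; m=cv2.erode(m.astype(np.uint8),np.ones((3,3)))>0
        q=P[m]; q=q[np.isfinite(q[:,0])]
        q=q[(q[:,2]>.135)]
        c=np.median(q,0); q=q[np.linalg.norm(q-c,axis=1)<.16]
        c=q.mean(0);u,s,vt=np.linalg.svd(q-c,full_matrices=False)
        print(t,r["confidence"],len(q),c.round(3),s.round(3),vt.round(3).tolist(),q.min(0).round(3),q.max(0).round(3),np.percentile(q[:,2],[2,50,98]).round(3))
# whole rim area: height histogram map of points
for (n) in("top","side"):
    z=np.load("pics/%s0.npz"%n); Q=cloud(n,z["d"]).reshape(-1,3)
    Q=Q[np.isfinite(Q[:,0])]
    Q=Q[(abs(Q[:,0]-.56)<.22)&(abs(Q[:,1]-.03)<.2)&(Q[:,2]>.03)&(Q[:,2]<.3)]
    np.save("pics/Q_%s.npy"%n,Q)
    for a,b in((.12,.135),(.14,.25)):
        s=Q[(Q[:,2]>a)&(Q[:,2]<b)]
        r=cv2.minAreaRect((s[:,:2]*1000).astype(np.float32)); print(n,a,b,len(s),r)
for t in ("carton",):
  for n in("top","side"):
    for r in arm.regions_of(n,t)[:1] if n=="top" else []:
        ys,xs=np.where(r["region"]); print(t,xs.min(),xs.max(),ys.min(),ys.max())
print(np.round(arm.calibration("top")["extrinsics"],3).tolist());print(np.round(arm.calibration("side")["extrinsics"],3).tolist())
E
```

```text
flap_left 0.58 1201 [0.597 0.108 0.18 ] [2.471 0.922 0.042] [[-0.957, 0.29, -0.001], [-0.154, -0.505, 0.849], [0.246, 0.813, 0.528]] [0.473 0.052 0.135] [0.721 0.163 0.223] [0.14  0.18  0.217]
flap_right 0.6 1488 [ 0.552 -0.028  0.176] [2.72  1.022 0.059] [[-0.958, 0.287, -0.003], [0.172, 0.581, 0.796], [-0.23, -0.762, 0.606]] [ 0.433 -0.089  0.135] [0.676 0.031 0.218] [0.139 0.176 0.21 ]
top 0.12 0.135 410 ((574.6585693359375, 38.48760986328125), (207.09466552734375, 276.4046325683594), 73.09855651855469)
top 0.14 0.25 2999 ((575.1728515625, 38.764183044433594), (201.97158813476562, 254.84890747070312), 73.51829528808594)
side 0.12 0.135 907 ((572.4004516601562, 40.640892028808594), (206.40403747558594, 277.4375), 73.27932739257812)
side 0.14 0.25 2648 ((575.463623046875, 42.38007354736328), (195.72030639648438, 259.9593200683594), 72.55525970458984)
carton 249 338 136 245
[[0.017, 0.996, -0.083, 0.418], [-1.0, 0.016, -0.015, 0.06], [-0.014, 0.083, 0.996, 1.471], [0.0, 0.0, 0.0, 1.0]]
[[-0.792, 0.309, -0.526, -0.16], [-0.61, -0.432, 0.665, 0.896], [-0.022, 0.847, 0.53, 0.791], [0.0, 0.0, 0.0, 1.0]]
```

View pics/crop0.png

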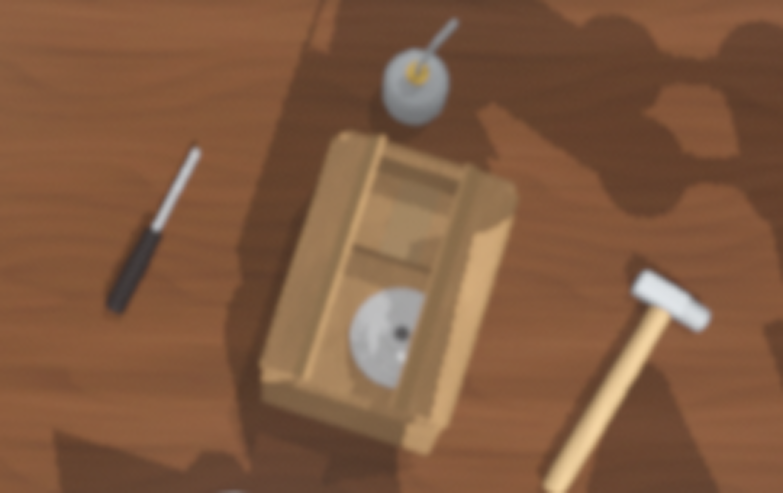

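The crop shows the pulley hub-up between the flaps at crop (400,335), with the oil can at (415,85), so carton +x points away from the base. The fit puts the carton centre at about (0.575, 0.040) with yaw -0.294. The left flap is at 1.01 rad and the right at 0.92, leaving an 86 mm gap between their edges. I'll come in high with the fingers shut and tool x along carton y.

```bash
python3 -m jog '-1 0 0 -60 0; -1 50 -44 -70 -0.1; -1 100 -87 -70 -0.25; -1 150 -131 -70 -0.4; -1 200 -174 -70 -0.55; -1 250 -218 -70 -0.7; -1 300 -261 -70 -0.85; -1 350 -305 -70 -0.965; -1 400 -348 -70 -0.965; -1 450 -392 -70 -0.965; -1 500 -435 -70 -0.965; -1 563 -490 -70 -0.965' 10; python3 -m jog '-1 0 0 0 0; -1 0 0 0 0;-1 0 0 0 0'; python3 -c "
from bench import arm;s=arm.get_state();print(s['clock'],s['tool_pos'],s['ee_rot'],s['ft_force'],s['grip_width'])"
```

```text
clock: 2.9
tool_pos: [0.5473, -0.0048, 0.3624]
ee_rot: [3.141, 0.0, 1.277]
ft_force: [0.2, -0.8, 0.2]
grip_width: 0.0004
grip_force: 0.0
clock: 3.28
tool_pos: [0.546, -0.0079, 0.3623]
ee_rot: [-3.142, 0.0, 1.275]
ft_force: [-0.6, -0.1, -0.0]
grip_width: 0.0007
grip_force: 0.0
3.275 [ 0.54602922 -0.00786313  0.36232381] [-3.14156804e+00  1.90090488e-04  1.27536485e+00] [-0.62222357 -0.07202158 -0.0073053 ] 0.0007076543536440555
```

```bash
python3 -m jog '-1 55 15 0 0; -1 58 15 0 0; -1 58 15 60 0; -1 58 15 119 0; -1 78 15 119 0; -1 98 15 119 0; -1 118 15 119 0; -1 138 15 119 0; -1 156 15 119 0; -1 173 15 119 0; -1 186 15 126 0; -1 198 15 134 0'; python3 - <<'E'
from h import *
p,d=arm.capture("side"); cv2.imwrite("pics/side1.png",p[100:300,130:400,::-1].repeat(2,0).repeat(2,1))
E
```

```text
clock: 4.78
tool_pos: [0.6184, 0.1791, 0.2275]
ee_rot: [-3.141, 0.0, 1.277]
ft_force: [0.2, -0.2, 0.3]
grip_width: 0.0006
grip_force: 0.2
```

View pics/side1.png

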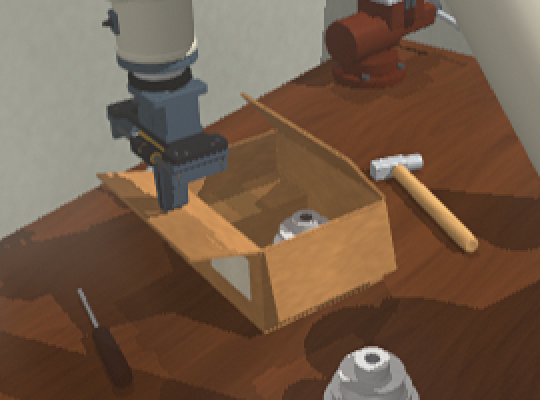

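The left flap is folded out at image (180,215), nearly level, and the carton hasn't moved. I'll press the flap a bit lower, lift off, and go back over the gap.

```bash
python3 -m jog '-1 8 0 10 0; -1 15 0 20 0; -1 20 0 32 0; -1 22 0 40 0; -1 22 0 40 0; -1 22 0 10 0; -1 10 0 -50 0; -1 0 0 -100 0; -1 -50 0 -100 0; -1 -100 0 -100 0; -1 -140 0 -100 0; -1 -140 0 -100 0'; python3 - <<'E'
from h import *
p,d=arm.capture("side"); P=cloud("side",d)
print(arm.get_state()['tool_pos'])
for t in("flap_left","flap_right"):
    for n in("side",):
      for r in arm.regions_of(n,t)[:2]:
        q=P[cv2.erode(r["region"].astype(np.uint8),np.ones((3,3)))>0]; q=q[np.isfinite(q[:,0])]
        c=np.median(q,0); u,s,vt=np.linalg.svd(q-c,full_matrices=False); print(t,round(r["confidence"],2),len(q),c.round(3),s.round(2),vt[2].round(3))
for t in("flap_left_edge","flap_right_edge","carton"): print(t,[(r["point"],r["confidence"]) for r in arm.look_for("side",t)][:2])
E
```

```text
clock: 6.32
tool_pos: [0.577, 0.042, 0.3289]
ee_rot: [3.141, 0.0, 1.274]
ft_force: [-0.9, -0.3, -0.7]
grip_width: 0.0008
grip_force: 0.0
[0.57750049 0.04331806 0.32882906]
flap_left 0.97 2148 [0.6   0.183 0.11 ] [3.28 1.24 0.08] [-0.113 -0.379 -0.918]
flap_right 0.59 229 [ 0.513 -0.009  0.181] [0.96 0.31 0.04] [-0.221 -0.748  0.625]
flap_left_edge [([0.6015, 0.1759, 0.1061], 0.9), ([0.4816, -0.2198, 0.023], 0.47)]
flap_right_edge [([0.5255, -0.0113, 0.1778], 0.55)]
carton [([0.5552, 0.0693, 0.103], 0.61)]
```

Left flap is now at about 3.5 rad. Next, the mirrored move for the right flap.

```bash
python3 -m jog '-1 0 0 45 0; -1 0 0 86 0; -1 -20 0 86 0; -1 -42 0 86 0; -1 -65 0 86 0; -1 -87 0 86 0; -1 -105 0 86 0; -1 -122 0 86 0; -1 -135 0 93 0; -1 -147 0 101 0; -1 -156 0 112 0; -1 -162 0 122 0' && python3 -m jog '-1 -5 0 10 0; -1 -7 0 18 0; -1 -7 0 18 0; -1 -7 0 -15 0; -1 0 0 -75 0; -1 10 0 -130 0; -1 10 0 -150 0; -1 -50 -30 -150 0; -1 -110 -60 -150 0; -1 -160 -90 -150 0; -1 -160 -90 -150 0'; python3 - <<'E'
from h import *
for n in("side","top"):
  p,d=arm.capture(n); P=cloud(n,d); cv2.imwrite("pics/%s2.png"%n,p[...,::-1])
  for t in("flap_left","flap_right"):
      for r in arm.regions_of(n,t)[:2]:
        q=P[cv2.erode(r["region"].astype(np.uint8),np.ones((3,3)))>0]; q=q[np.isfinite(q[:,0])]
        c=np.median(q,0); u,s,vt=np.linalg.svd(q-c,full_matrices=False); print(n,t,round(r["confidence"],2),len(q),c.round(3),s.round(2),vt[2].round(3))
  for t in("hammer","screwdriver","oil_can","pulley"): print(t,[(np.round(r["point"],3).tolist(),round(r["confidence"],2)) for r in arm.look_for(n,t)][:4])
E
```

```text
clock: 8.12
tool_pos: [0.5304, -0.111, 0.2052]
ee_rot: [-3.141, -0.0, 1.277]
ft_force: [0.2, 0.9, -0.3]
grip_width: 0.0004
grip_force: 0.4
clock: 9.5
tool_pos: [0.3959, -0.2396, 0.3567]
ee_rot: [3.141, 0.001, 1.273]
ft_force: [0.1, 0.6, -0.0]
grip_width: 0.0009
grip_force: 0.0
side flap_right 0.82 382 [ 0.499 -0.092  0.109] [1.26 0.39 0.02] [-0.126 -0.413  0.902]
hammer [([0.527, -0.244, 0.022], 0.68)]
screwdriver [([0.594, 0.33, 0.025], 0.64)]
oil_can [([0.814, 0.017, 0.09], 0.65)]
pulley [([0.219, 0.407, 0.046], 0.92), ([0.264, 0.232, 0.041], 0.57), ([0.528, 0.039, 0.085], 0.55)]
top flap_right 0.58 2054 [ 0.533 -0.099  0.109] [3.2  1.22 0.11] [-0.127 -0.417  0.9  ]
hammer [([0.495, -0.23, 0.024], 0.69)]
screwdriver [([0.802, 0.011, 0.071], 0.75), ([0.61, 0.323, 0.024], 0.72)]
oil_can [([0.803, 0.012, 0.07], 0.85)]
pulley [([0.29, 0.208, 0.042], 0.9), ([0.239, -0.303, 0.065], 0.83), ([0.518, 0.025, 0.048], 0.75), ([0.241, 0.375, 0.049], 0.56)]
```

View pics/side2.png

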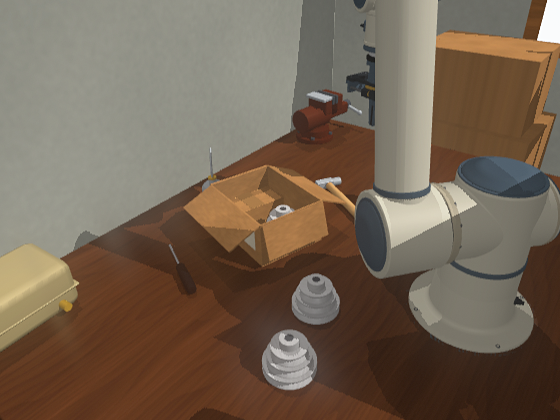

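Both flaps lie folded outside, below the rim: left at (222,215), right at (300,185). The pulley is still standing at (283,213), the other items haven't moved, and the arm is clear.

```bash
python3 -c "
from bench import arm;print(arm.finish_job())"
```

```text
the job is handed in; nothing more can be done
None
```

I folded both long flaps over outside the carton, about 25° below its rim, and handed the job in. In the last images the carton and pulley were standing as before, and the oil can, hammer and screwdriver had not moved.

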